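# Load the slide boxes into the spring magazine

## Task

Load all three slide boxes into the spring-loaded magazine, one at a time: lay each box flat and lid up in the mouth, push it straight down past the two sprung lips until they snap shut over it, then load the next on top of it. In the end all three lie flat under the closed lips and are let go. Leave the other things on the worktop where they are.

Things in the scene. Friction and masses are not known exactly. Their poses are not given: they have to be found in the camera images.
- magazine: fixed slide-box magazine: grey base 132 (x) x 62 (y) x 8 mm with four aluminium corner posts round an upright pocket 88.5 mm long (x) by 33.6 mm wide (y). Origin: centre of its underside, z up. Posts straight to 106 mm high, then flared to 118 mm as a lead-in, 4 mm each way. Long sides open over the middle 60 mm for fingers. Catch housings at both short ends, 49 to 66 mm out, 109 mm high.
- magazine_rest (a point): centre of the underside of a slide box newly laid in the mouth, on the slopes of the two lips: about 100 mm above the magazine's origin (box top at 121 mm). The box lies flat, its long side along the magazine's x, either way round. Same axes as the magazine.
- magazine_mouth (a point): on the magazine's centre line at the lips' flat underside, 90 mm above its origin; same axes. A box snaps in once its top has been pushed down 3 to 10 mm below this point (13 mm is the stop with three boxes; 5 to 10 N); let go, it rises until its top rests under the lips here. The next box pushes down those below it.
- follower (a joint): white spring plate in the pocket on which the boxes rest: how far it is pushed down, in m. 0 = empty, its top standing between the lips 100 mm above the magazine's origin; about 0.031, 0.052 and 0.073 with one, two and three boxes under the lips; stop at 0.086. Its spring pushes up with 4 to 6 N.
- catch_a (a joint): sprung steel lip at the magazine's -x end: 0 = shut, standing 4.5 mm over the end of a box; grows outwards in m as a box pushes it back (2 to 7 mm while a box passes, stop at 8 mm), springs back to 0 with about 0.5 N. Sloped on top (65 degrees), flat underneath.
- catch_b (a joint): the same sprung lip at the magazine's +x end
- box_0_centre (a point): flat slide box of clear plastic, looking pale grey, 31 wide (its x) x 83 long (its y) x 21 mm high (its z, upright), about 50 g, lying flat with its lid up. This point is its centre, 10.5 mm above its underside. Lies on the worktop, or under box 2.
- box_1_centre (a point): flat slide box of clear plastic, looking pale grey, 31 wide (its x) x 83 long (its y) x 21 mm high (its z, upright), about 50 g, lying flat with its lid up. This point is its centre, 10.5 mm above its underside. Lies on the worktop, or under box 2.
- box_2_centre (a point): flat slide box of clear plastic, looking pale grey, 31 wide (its x) x 83 long (its y) x 21 mm high (its z, upright), about 50 g, lying flat with its lid up. This point is its centre, 10.5 mm above its underside. Lies crosswise on top of one of the other two at the start, so its centre is 31.5 mm above the worktop.
- loupe: black eye loupe, a round cup 37 mm across and 34 mm high, bystander; origin at the centre of its underside
- sample_cup: white sample cup with an orange screw lid, 58 mm across and 61 mm high, bystander; origin at the centre of its underside
- timer: white countdown timer 64 x 62 x 18 mm, bystander; origin at the centre of its underside
- bottle_amber: amber dropper bottle 33 mm across and 111 mm high, bystander; origin at the centre of its underside
Not all that is in view belongs to the job. What is shaped like the part that bears box_2_centre but green or red is not meant.

How it is judged:
On the way, in this order (a step that is already met when the one before it is completed fails the run):
1. one slide box lies under the shut lips (((z of box_0_centre in the frame of magazine between 0.02 and 0.0825 m and angle between box_0_centre's own z axis and vertical below 0.12 rad and angle between the y axis of box_0_centre and the x axis of magazine, either way round below 0.12 rad and x of box_0_centre in the frame of magazine between -0.005 and 0.005 m and y of box_0_centre in the frame of magazine between -0.005 and 0.005 m) or (z of box_1_centre in the frame of magazine between 0.02 and 0.0825 m and angle between box_1_centre's own z axis and vertical below 0.12 rad and angle between the y axis of box_1_centre and the x axis of magazine, either way round below 0.12 rad and x of box_1_centre in the frame of magazine between -0.005 and 0.005 m and y of box_1_centre in the frame of magazine between -0.005 and 0.005 m) or (z of box_2_centre in the frame of magazine between 0.02 and 0.0825 m and angle between box_2_centre's own z axis and vertical below 0.12 rad and angle between the y axis of box_2_centre and the x axis of magazine, either way round below 0.12 rad and x of box_2_centre in the frame of magazine between -0.005 and 0.005 m and y of box_2_centre in the frame of magazine between -0.005 and 0.005 m)) and value of joint each of catch_a, catch_b below 0.0015 m), for 0.2 s.
2. a second slide box lies under the shut lips ((((z of box_0_centre in the frame of magazine between 0.02 and 0.0825 m and angle between box_0_centre's own z axis and vertical below 0.12 rad and angle between the y axis of box_0_centre and the x axis of magazine, either way round below 0.12 rad and x of box_0_centre in the frame of magazine between -0.005 and 0.005 m and y of box_0_centre in the frame of magazine between -0.005 and 0.005 m) and (z of box_1_centre in the frame of magazine between 0.02 and 0.0825 m and angle between box_1_centre's own z axis and vertical below 0.12 rad and angle between the y axis of box_1_centre and the x axis of magazine, either way round below 0.12 rad and x of box_1_centre in the frame of magazine between -0.005 and 0.005 m and y of box_1_centre in the frame of magazine between -0.005 and 0.005 m)) or ((z of box_0_centre in the frame of magazine between 0.02 and 0.0825 m and angle between box_0_centre's own z axis and vertical below 0.12 rad and angle between the y axis of box_0_centre and the x axis of magazine, either way round below 0.12 rad and x of box_0_centre in the frame of magazine between -0.005 and 0.005 m and y of box_0_centre in the frame of magazine between -0.005 and 0.005 m) and (z of box_2_centre in the frame of magazine between 0.02 and 0.0825 m and angle between box_2_centre's own z axis and vertical below 0.12 rad and angle between the y axis of box_2_centre and the x axis of magazine, either way round below 0.12 rad and x of box_2_centre in the frame of magazine between -0.005 and 0.005 m and y of box_2_centre in the frame of magazine between -0.005 and 0.005 m)) or ((z of box_1_centre in the frame of magazine between 0.02 and 0.0825 m and angle between box_1_centre's own z axis and vertical below 0.12 rad and angle between the y axis of box_1_centre and the x axis of magazine, either way round below 0.12 rad and x of box_1_centre in the frame of magazine between -0.005 and 0.005 m and y of box_1_centre in the frame of magazine between -0.005 and 0.005 m) and (z of box_2_centre in the frame of magazine between 0.02 and 0.0825 m and angle between box_2_centre's own z axis and vertical below 0.12 rad and angle between the y axis of box_2_centre and the x axis of magazine, either way round below 0.12 rad and x of box_2_centre in the frame of magazine between -0.005 and 0.005 m and y of box_2_centre in the frame of magazine between -0.005 and 0.005 m))) and value of joint each of catch_a, catch_b below 0.0015 m), for 0.2 s.
3. the third slide box lies under the shut lips (z of box_0_centre in the frame of magazine between 0.02 and 0.0825 m and angle between each of box_0_centre, box_1_centre, box_2_centre's own z axis and vertical below 0.12 rad and angle between the y axis of each of box_0_centre, box_1_centre, box_2_centre and the x axis of magazine, either way round below 0.12 rad and x of box_0_centre in the frame of magazine between -0.005 and 0.005 m and y of box_0_centre in the frame of magazine between -0.005 and 0.005 m and z of box_1_centre in the frame of magazine between 0.02 and 0.0825 m and x of box_1_centre in the frame of magazine between -0.005 and 0.005 m and y of box_1_centre in the frame of magazine between -0.005 and 0.005 m and z of box_2_centre in the frame of magazine between 0.02 and 0.0825 m and x of box_2_centre in the frame of magazine between -0.005 and 0.005 m and y of box_2_centre in the frame of magazine between -0.005 and 0.005 m and value of joint each of catch_a, catch_b below 0.0015 m), for 0.2 s.
At the end, for the whole second after the job is handed in: all three boxes rest in the pocket under both shut lips (centres at most 82.5 mm above the magazine's underside and within 5 mm of its centre both ways; flat, lid up and lengthwise within 0.12 rad; lips within 1.5 mm of shut; follower beyond 68 mm; speeds under 20 mm/s) (all of step 3 and value of joint follower above 0.068 m and linear speed of each of slide_box_0, slide_box_1, slide_box_2 below 0.02 m/s); the robot touches nothing.
It fails at once if the eye loupe is moved more than 25 mm or tipped (distance of loupe from where it was at the start of the episode above 0.025 m or angle between loupe's own z axis and vertical above 0.5 rad).
It fails at once if the sample cup is moved more than 25 mm or tipped (distance of sample_cup from where it was at the start of the episode above 0.025 m or angle between sample_cup's own z axis and vertical above 0.5 rad).
It fails at once if the timer is moved more than 25 mm or tipped (distance of timer from where it was at the start of the episode above 0.025 m or angle between timer's own z axis and vertical above 0.5 rad).
It fails at once if the amber bottle is moved more than 25 mm or tipped (distance of bottle_amber from where it was at the start of the episode above 0.025 m or angle between bottle_amber's own z axis and vertical above 0.5 rad).
It also fails if it takes over 72 s, if anything falls off the work surface, if the arm or the gripper's body presses on something with over 40 N, if the wrist force passes 120 N, or if a joint passes its speed limit or range.

## Robot

A 7-joint arm with a two-finger parallel gripper is mounted at the origin on a cart in front of the work surface, level with it; the furniture and walls round the work are solid. World frame = base frame: x ahead of the robot, y to its left, z up, the work surface at z = 0. Lengths are in m, angles in rad, forces in N, time in s.
With the tool pointing down it reaches from about 0.4 to 0.85 m from the base axis. Payload 6.9 kg.
Tool frame: the origin (TCP) lies at the very end of the fingers, on their centre line; the grasp point (between the pads) lies 19 mm behind it; z points along the fingers, y is the line along which they close (so a half turn about z gives the same grasp; the last joint's range is limited). The gripper opens to 85 mm and grips with 20 to 120 N. Pads are 22 mm wide; open, the fingers measure 114 mm over their backs; the gripper's body (76 mm by 85 mm) begins 54 mm behind the grasp point. The pads swing forward as they close: fully open they stand 13 mm farther back than shut.
Start: joints at [1.315, 0.507, -0.238, 1.5, 0.126, 1.149, -0.155], TCP at [0.221, -0.585, 0.231] pointing down, gripper open.
Joint ranges: [-3.08, 3.08], [-0.24, 2.05], [-1.43, 1.35], [0, 2.5], [-1.52, 4.66], [0.17, 1.96], [-2.89, 2.89]. Speed limits (rad/s): [2.39, 2.39, 3.14, 3.14, 3.14, 3.14, 3.14].

## Interface

Orientations are given as a 3x3 rotation matrix whose columns are the frame's x, y, z axes.
In Python, from bench import r gives the robot as it stands. The module is installed in compiled form; this text tells all that it offers.
- The arm moves only by the shell command python3 -m jog 'ROWS' [FORCE]. ROWS is JSON, a list of rows, each an object of numbers: "tx", "ty", "tz": the shift along the world's x, y, z as a fraction of full scale; "ax", "ay", "az": the turn, a rotation vector about the world's x, y, z as a fraction of full scale; "gripper": the gripper command: -1 is fully open, 1 is shut, values between are in proportion. A call has 1 to 8 rows; each row is the pose to reach, as a shift and turn from the pose commanded when the call began; what a row does not reach only later rows make up. Full scale, the value 1, is 0.2 m for a shift and 45 degrees for a turn. A row lasts 1/10 s, in which the tool goes at most 50 mm and 8.59 degrees, less where a joint would pass 70% of its speed; a pose out of reach is approached as far as the arm can. A call with a number of a shift or a turn outside -1 to 1 is refused whole. A call with a gripper value outside its range is refused whole. The fingers move at their own pace and stop on an object; FORCE is the grip in N (left out, the last holds). Time passes only in rows, so rows that repeat a pose let the fingers close. It gives the time, the measured TCP pose, the force, the opening and the grip force at its end, in the units of the state.
- r.observe(): the state, without advancing time (a new reading comes with each control period).
- r.get_image(name): name is "scene" or "top" or "wrist"; returns the picture (420x560x3 uint8, red, green, blue); there is no depth.
- r.camera_info(name): a dict with "intrinsics" (3x3 intrinsics, pixels), "k1" (the pictures are not rectified: a ray, as slopes to the right and down, at radius r is drawn at 1 + k1 r^2 times it, then the intrinsics apply), "cam_to_world" (4x4, takes a point from camera to world coordinates); the wrist camera has in their place "mount" (4x4, takes a point from camera to tool coordinates, whose origin is the TCP and whose axes are the flange's). Camera axes: x right, y down, z forward; pixel columns grow to the right and rows downward; lengths in m; the calibration is good to about 2 mm. A picture is of the moment at which its call begins: read the wrist's pose just before it. camera_info takes no time and is no camera call.
- r.sign_off(): hands the job in; it is judged then, once.
Trained networks look in the newest picture that a camera, given by its name, has taken for a name from the list of things; names that differ only in an ending like _2 or _b are one class to them, and where a whole thing is asked for, a point or a joint stands for the part that bears it (a point fixed in the world has none). Each returns a list of dicts, best first, with "p" (0 to 1); they miss things now and then, are a little off and sometimes report something else, mostly with a low value. They report only what shows in the picture. A call takes as long as a camera call. They do not tell look-alikes from the thing itself.
- r.boxes_of(camera, name): "box" ([left, top, width, height] in pixels, round what is visible of it).
- r.trace(camera, name): "pixels" (420x560 bool, what is visible of it) and "box" ([left, top, width, height] in pixels, round what is visible of it).
- r.mark_of(camera, name): "xy" ([column, row] in pixels: a listed point, or the origin of a listed thing).
The state is a dict: "clock": time; "qpos": joint angles; "qd": joint speeds; "joint_torque": joint torques, N m; "tool_pos": TCP position; "tcp_rot": TCP orientation; "wrist_force": force on the tool from outside, world axes, zero at the start; "wrist_torque": the same for the moment, N m; "finger_gap": opening from 0.0 (shut) to 1.0 (fully open); "grasp_force": force on a finger pad.
Only numpy, scipy, OpenCV 4.12 (cv2) and the standard library are available. Lean on these libraries where they do the work, as an engineer would, in place of code of your own. Each camera call takes 0.05 s, during which the arm holds its last target. There are 200 camera calls.

## Working session

There is one attempt and no reset: what is moved stays moved. The work goes in short steps, Python scripts to look and compute and a shell command to move; the robot and the scene stay as the last step left them, time stands still between calls to the robot, and variables do not carry over. Pictures are saved under pics/ and viewed, at most 10 in all, crops included, and the job is handed in when it is done.

```bash
mkdir -p pics; cat > h.py <<'E'
import numpy as np, cv2
from bench import r
def save(cam,fn):
    im=r.get_image(cam); cv2.imwrite('pics/'+fn,cv2.cvtColor(im,cv2.COLOR_RGB2BGR)); return im
def cam(name):
    i=r.camera_info(name); K=np.array(i['intrinsics']); 
    if 'cam_to_world' in i: T=np.array(i['cam_to_world'])
    else:
        s=r.observe(); W=np.eye(4); W[:3,:3]=s['tcp_rot']; W[:3,3]=s['tool_pos']; T=W@np.array(i['mount'])
    return K,i['k1'],T
def ray(C,uv):
    K,k1,T=C; d=np.array([(uv[0]-K[0,2])/K[0,0],(uv[1]-K[1,2])/K[1,1]]); p=d.copy()
    for _ in range(20): p=d/(1+k1*(p@p))
    v=T[:3,:3]@np.array([p[0],p[1],1]); return T[:3,3],v
def at(C,uv,z):
    o,v=ray(C,uv); return o+v*(z-o[2])/v[2]
def proj(C,P):
    K,k1,T=C; q=T[:3,:3].T@(np.array(P)-T[:3,3]); p=q[:2]/q[2]; p=p*(1+k1*(p@p)); return np.array([K[0,0]*p[0]+K[0,2],K[1,1]*p[1]+K[1,2]])
E
python3 - <<'E'
from h import *
np.set_printoptions(precision=4,suppress=True)
a=save('scene','a.png');
s=r.observe(); print(s['tool_pos'],s['tcp_rot'],s['finger_gap'])
for c in ('scene',):
  for n in ('magazine','box_0_centre'): 
    print(c,n,[(np.round(d['box']),round(d['p'],2)) for d in r.boxes_of(c,n)])
b=save('top','b.png'); C=cam('top'); print(C)
cv2.imwrite('pics/ab.png',np.hstack([cv2.imread('pics/a.png'),cv2.imread('pics/b.png')])[:, :])
for n,z in (('magazine',0),('magazine_mouth',.09),('box_0_centre',.0105),('box_2_centre',.0315),('loupe',0),('sample_cup',0),('timer',0),('bottle_amber',0)):
  print(n,[(np.round(d['xy']),round(d['p'],2),at(C,d['xy'],z)) for d in r.mark_of('top',n)])
E
```

```text
[ 0.221  -0.5841  0.2305] [[ 0.9353  0.3539 -0.0007]
 [ 0.3539 -0.9353  0.0016]
 [-0.0001 -0.0017 -1.    ]] 1.0013655441976108
scene magazine [(array([198., 179.,  53.,  68.]), 0.68), (array([298., 214.,  23.,  29.]), 0.18)]
scene box_0_centre [(array([250., 264.,  23.,  31.]), 0.87), (array([216., 185.,  20.,  18.]), 0.24)]
(array([[504.6321,   0.    , 271.7468],
       [  0.    , 504.6321, 213.2943],
       [  0.    ,   0.    ,   1.    ]]), 0.0020445539948885315, array([[ 0.0129, -0.983 ,  0.1832,  0.2996],
       [-0.9997, -0.0165, -0.0185, -0.3031],
       [ 0.0213, -0.183 , -0.9829,  1.1797],
       [ 0.    ,  0.    ,  0.    ,  1.    ]]))
magazine [(array([189., 220.]), 0.59, array([ 0.5001, -0.129 ,  0.    ]))]
magazine_mouth [(array([181., 214.]), 0.7, array([ 0.499 , -0.1255,  0.09  ])), (array([266., 194.]), 0.51, array([ 0.5448, -0.3102,  0.09  ]))]
box_0_centre [(array([266., 280.]), 0.96, array([ 0.3602, -0.3133,  0.0105]))]
box_2_centre [(array([270., 193.]), 0.94, array([ 0.5608, -0.3198,  0.0315])), (array([322., 308.]), 0.78, array([ 0.3006, -0.4413,  0.0315])), (array([349., 196.]), 0.63, array([ 0.5581, -0.5051,  0.0315])), (array([216., 142.]), 0.61, array([ 0.6846, -0.1901,  0.0315]))]
loupe [(array([282., 230.]), 0.62, array([ 0.479 , -0.3492,  0.    ]))]
sample_cup [(array([269., 140.]), 0.55, array([ 0.7014, -0.3158,  0.    ])), (array([215., 142.]), 0.19, array([ 0.6929, -0.1853,  0.    ]))]
timer [(array([336., 250.]), 0.8, array([ 0.4347, -0.4765,  0.    ]))]
bottle_amber [(array([214., 142.]), 0.54, array([ 0.6946, -0.1811,  0.    ]))]
```

View pics/b.png

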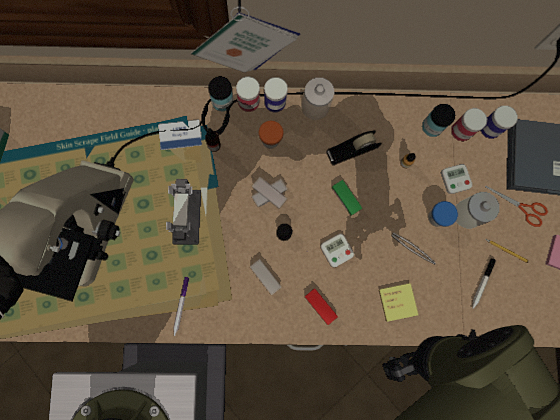

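View pics/a.png

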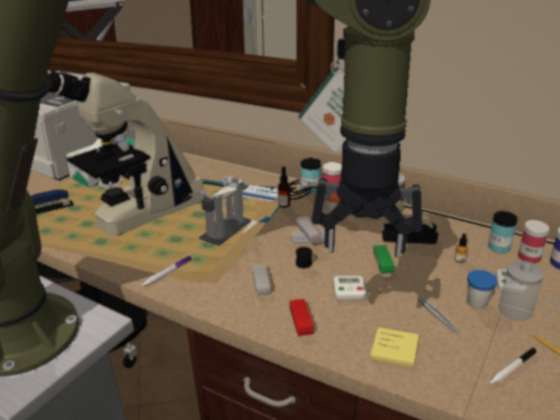

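The top view shows the stack of two pale boxes at (269,191), a single pale one at (265,275) and the magazine at (183,212). The box-shaped candidates are grey (269,191 and 265,275), green (346,197) and red (321,306). Only the grey ones fit, since green and red are excluded.

```bash
python3 - <<'E'
from h import *
np.set_printoptions(precision=4,suppress=True)
im=cv2.imread('pics/b.png'); cv2.imwrite('pics/c.png',cv2.resize(im[160:305,150:310],None,fx=4.1,fy=4.1,interpolation=cv2.INTER_CUBIC))
C=cam('top'); r.get_image('top')
def ang(mask,z):
    ys,xs=np.nonzero(mask); P=np.array([at(C,(x,y),z)[:2] for x,y in zip(xs,ys)],np.float32)
    (c,wh,a)=cv2.minAreaRect(P); return c,wh,a
for n,z in (('magazine',.05),('box_0_centre',.021),('box_2_centre',.042)):
  for d in r.trace('top',n): print(n,d['p'],d['box'],ang(d['pixels'],z))
E
```

```text
magazine 0.57 [165.6, 181.6, 35.8, 62.0] ((0.5117200016975403, -0.12328881025314331), (0.07466395944356918, 0.15051278471946716), 89.89198303222656)
box_0_centre 0.71 [250.6, 263.1, 30.1, 30.5] ((0.36753401160240173, -0.3118961453437805), (0.08482515066862106, 0.031425751745700836), 40.728538513183594)
box_2_centre 0.81 [254.1, 178.6, 35.2, 30.1] ((0.5611726641654968, -0.31643423438072205), (0.08209685236215591, 0.031521838158369064), 51.65583419799805)
box_2_centre 0.69 [334.6, 181.5, 25.6, 34.6] ((0.552574872970581, -0.4951587915420532), (0.08143855631351471, 0.03496093302965164), 33.01670455932617)
box_2_centre 0.56 [306.3, 290.6, 30.1, 35.2] ((0.3031911551952362, -0.4357941150665283), (0.0809551253914833, 0.03050404042005539), 40.38576126098633)
```

View pics/c.png

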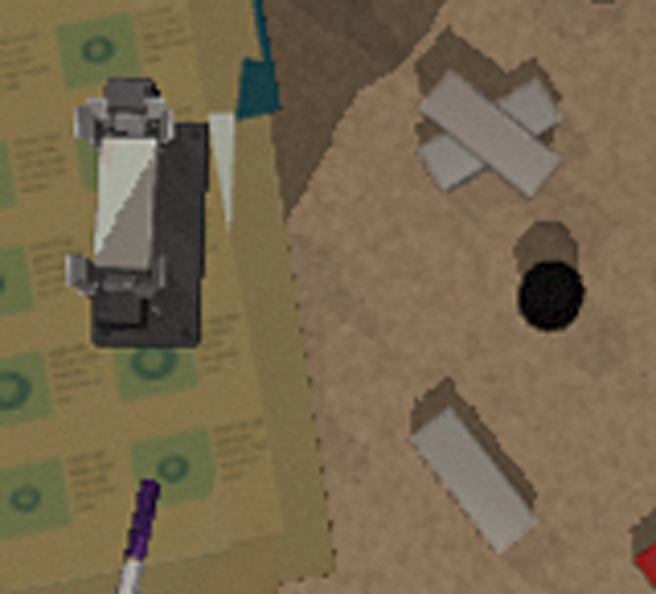

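The crop confirms it: the top box of the stack runs upper left to lower right at (490,130), its partner lies crosswise under it, the single grey box is at (475,480), and the magazine is at (130,210). I'll move over the stack first.

```bash
python3 -m jog '[{"tx":0.4,"ty":0.33,"az":0.3,"gripper":-1},{"tx":0.85,"ty":0.66,"az":0.5,"gripper":-1},{"tx":0.85,"ty":0.66,"az":0.69,"gripper":-1},{"tx":0.85,"ty":0.66,"az":0.69,"gripper":-1},{"tx":0.85,"ty":0.66,"az":0.69,"gripper":-1},{"tx":0.85,"ty":0.66,"az":0.69,"gripper":-1}]' 60 && python3 -m jog '[{"tx":0.6,"ty":0.6,"gripper":-1},{"tx":0.6,"ty":0.6,"gripper":-1},{"tx":0.6,"ty":0.6,"gripper":-1},{"tx":0.6,"ty":0.6,"gripper":-1},{"tx":0.6,"ty":0.6,"gripper":-1}]'
python3 - <<'E'
from h import *
np.set_printoptions(precision=4,suppress=True)
C=cam('wrist'); print(C[2],r.observe()['tool_pos'],r.observe()['tcp_rot'])
save('wrist','d.png')
for n,z in (('magazine',.05),('box_2_centre',.042)):
  for d in r.trace('wrist',n):
    ys,xs=np.nonzero(d['pixels']); P=np.array([at(C,(x,y),z)[:2] for x,y in zip(xs,ys)],np.float32); print(n,d['p'],d['box'],cv2.minAreaRect(P))
for n,z in (('magazine_mouth',.09),('magazine_rest',.1),('box_2_centre',.0315),('box_0_centre',.0105)):
  print(n,[(d['xy'],d['p'],at(C,d['xy'],z)) for d in r.mark_of('wrist',n)])
E
```

```text
[[ 0.3544 -0.8853 -0.3012  0.2995]
 [-0.9351 -0.3356 -0.1137 -0.5554]
 [-0.0004  0.322  -0.9467  0.3741]
 [ 0.      0.      0.      1.    ]] [ 0.2212 -0.5845  0.2313] [[ 0.9353  0.3539  0.    ]
 [ 0.3539 -0.9353  0.    ]
 [ 0.      0.     -1.    ]]
box_2_centre 0.95 [126.2, 0.6, 64.0, 86.5] ((0.30137330293655396, -0.4512785077095032), (0.0717846155166626, 0.03241264447569847), 39.30353546142578)
magazine_mouth []
magazine_rest []
box_2_centre [([158.6, 36.0], 0.83, array([ 0.3029, -0.4472,  0.0315]))]
box_0_centre []$[0]: bad value
```

View pics/d.png

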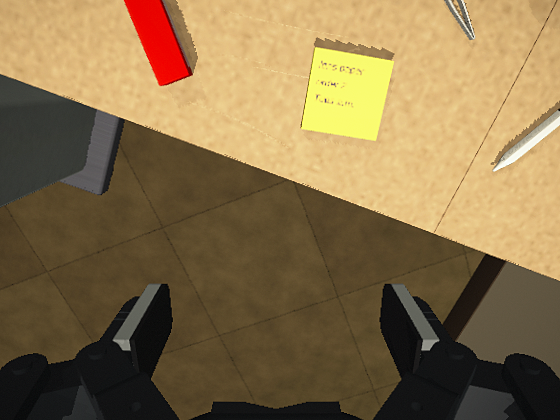

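The picture only shows the red decoy and the floor, because the move was refused. I'll give all keys.

```bash
python3 -m jog '[{"tx":0.85,"ty":0.66,"tz":0,"ax":0,"ay":0,"az":0.69,"gripper":-1},{"tx":0.85,"ty":0.66,"tz":0,"ax":0,"ay":0,"az":0.69,"gripper":-1},{"tx":0.85,"ty":0.66,"tz":0,"ax":0,"ay":0,"az":0.69,"gripper":-1},{"tx":0.85,"ty":0.66,"tz":0,"ax":0,"ay":0,"az":0.69,"gripper":-1},{"tx":0.85,"ty":0.66,"tz":0,"ax":0,"ay":0,"az":0.69,"gripper":-1},{"tx":0.85,"ty":0.66,"tz":0,"ax":0,"ay":0,"az":0.69,"gripper":-1}]' 60
```

```text
clock: 1.75
tool_pos: [0.3942, -0.4499, 0.2315]
tcp_rot: [[0.615, 0.789, 0.002], [0.789, -0.615, 0.001], [0.002, 0.001, -1.0]]
wrist_force: [-0.6, 0.7, -0.4]
finger_gap: 0.996
grasp_force: 0.0
```

```bash
python3 -m jog '[{"tx":0.83,"ty":0.65,"tz":0,"ax":0,"ay":0,"az":0,"gripper":-1},{"tx":0.83,"ty":0.65,"tz":0,"ax":0,"ay":0,"az":0,"gripper":-1},{"tx":0.83,"ty":0.65,"tz":0,"ax":0,"ay":0,"az":0,"gripper":-1},{"tx":0.83,"ty":0.65,"tz":0,"ax":0,"ay":0,"az":0,"gripper":-1},{"tx":0.83,"ty":0.65,"tz":0,"ax":0,"ay":0,"az":0,"gripper":-1},{"tx":0.83,"ty":0.65,"tz":0,"ax":0,"ay":0,"az":0,"gripper":-1}]'
cat > look.py <<'E'
from h import *
import sys
np.set_printoptions(precision=4,suppress=True)
C=cam('wrist'); s=r.observe(); print(s['clock'],s['tool_pos'],np.degrees(np.arctan2(s['tcp_rot'][1][0],s['tcp_rot'][0][0])))
save('wrist',sys.argv[1])
for a in sys.argv[2:]:
  n,zt,zm=a.split(':'); zt=float(zt)
  for d in r.trace('wrist',n)[:3]:
    ys,xs=np.nonzero(d['pixels']); P=np.array([at(C,(x,y),zt)[:2] for x,y in zip(xs,ys)],np.float32); print('T',n,round(d['p'],2),np.round(d['box']),[np.round(v,4) for v in cv2.minAreaRect(P)])
  for d in r.mark_of('wrist',n)[:3]: print('M',n,round(d['p'],2),np.round(d['xy']),at(C,d['xy'],float(zm)))
E
python3 look.py e.png box_2_centre:.042:.0315 magazine_mouth:.118:.09 magazine:.1:0
```

```text
clock: 2.35
tool_pos: [0.5581, -0.3218, 0.2309]
tcp_rot: [[0.617, 0.787, -0.0], [0.787, -0.617, 0.0], [0.0, -0.0, -1.0]]
wrist_force: [-0.7, 0.5, -0.2]
finger_gap: 1.002
grasp_force: 0.0
2.35 [ 0.5581 -0.3218  0.2309] 51.88387632041695
T box_2_centre 0.89 [157. 342.  32.  64.] [array([ 0.3293, -0.4255]), array([0.0928, 0.0303]), np.float64(40.1306)]
T box_2_centre 0.78 [349. 257.  57.  78.] [array([ 0.5627, -0.4833]), array([0.0837, 0.0359]), np.float64(33.278)]
T box_2_centre 0.74 [262. 130.  35.  87.] [array([ 0.5643, -0.3177]), array([0.0842, 0.0302]), np.float64(52.3915)]
M box_2_centre 0.97 [280. 175.] [ 0.5636 -0.3219  0.0315]
M box_2_centre 0.95 [374. 297.] [ 0.5619 -0.4884  0.0315]
M box_2_centre 0.7 [172. 373.] [ 0.3211 -0.4306  0.0315]
T magazine_mouth 0.58 [  1.   2. 173. 108.] [array([ 0.5228, -0.1642]), array([0.0683, 0.1234]), np.float64(50.4855)]
M magazine_mouth 0.58 [48. 28.] [ 0.5078 -0.1243  0.09  ]
T magazine 0.76 [  0.   1. 177. 114.] [array([ 0.5165, -0.158 ]), array([0.0738, 0.132 ]), np.float64(50.4855)]
```

View pics/e.png

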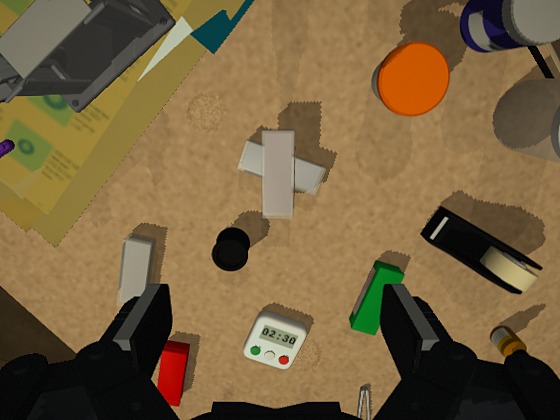

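The wrist view shows the grey box 2 at (278,173) on its crosswise partner, the single grey box at (137,270), and the green (375,297) and red (173,370) decoys to leave alone. I'll go down partway and take one closer look.

```bash
python3 -m jog '[{"tx":0.03,"ty":0.015,"tz":-0.5,"ax":0,"ay":0,"az":0.01,"gripper":-1},{"tx":0.03,"ty":0.015,"tz":-0.5,"ax":0,"ay":0,"az":0.01,"gripper":-1},{"tx":0.03,"ty":0.015,"tz":-0.5,"ax":0,"ay":0,"az":0.01,"gripper":-1}]'
python3 look.py f.png box_2_centre:.042:.0315
```

```text
clock: 3.0
tool_pos: [0.5589, -0.3186, 0.1251]
tcp_rot: [[0.613, 0.79, -0.01], [0.79, -0.613, 0.005], [-0.002, -0.011, -1.0]]
wrist_force: [-1.0, 0.8, -0.5]
finger_gap: 1.0
grasp_force: 0.0
3.0 [ 0.5589 -0.3186  0.1251] 52.20292473971843
T box_2_centre 0.85 [372. 356.  29.  49.] [array([ 0.5444, -0.4761]), array([0.0504, 0.0188]), np.float64(32.9432)]
T box_2_centre 0.66 [259. 151.  50. 125.] [array([ 0.5638, -0.3176]), array([0.0855, 0.0314]), np.float64(51.7035)]
T box_2_centre 0.25 [  0.   0. 138. 123.] [array([ 0.5214, -0.145 ]), array([0.0516, 0.1139]), np.float64(89.5751)]
M box_2_centre 0.92 [284. 213.] [ 0.5637 -0.3206  0.0315]
M box_2_centre 0.28 [276. 404.] [ 0.4568 -0.4501  0.0315]
M box_2_centre 0.22 [439.  82.] [ 0.6899 -0.3112  0.0315]
```

```bash
python3 -m jog '[{"tx":0,"ty":0.005,"tz":-0.25,"ax":0,"ay":0,"az":0,"gripper":-1},{"tx":0,"ty":0.005,"tz":-0.4,"ax":0,"ay":0,"az":0,"gripper":-1},{"tx":0,"ty":0.005,"tz":-0.5,"ax":0,"ay":0,"az":0,"gripper":-1},{"tx":0,"ty":0.005,"tz":-0.53,"ax":0,"ay":0,"az":0,"gripper":-1},{"tx":0,"ty":0.005,"tz":-0.53,"ax":0,"ay":0,"az":0,"gripper":-1}]'
```

```text
clock: 3.65
tool_pos: [0.5642, -0.3193, 0.027]
tcp_rot: [[0.613, 0.79, 0.002], [0.79, -0.613, -0.001], [0.0, 0.002, -1.0]]
wrist_force: [-0.3, -0.9, -0.6]
finger_gap: 0.997
grasp_force: 0.0
```

```bash
python3 -m jog '[{"tx":0,"ty":0,"tz":-0.015,"ax":0,"ay":0,"az":0,"gripper":-1},{"tx":0,"ty":0,"tz":-0.015,"ax":0,"ay":0,"az":0,"gripper":1},{"tx":0,"ty":0,"tz":-0.015,"ax":0,"ay":0,"az":0,"gripper":1},{"tx":0,"ty":0,"tz":-0.015,"ax":0,"ay":0,"az":0,"gripper":1},{"tx":0,"ty":0,"tz":-0.015,"ax":0,"ay":0,"az":0,"gripper":1},{"tx":0,"ty":0,"tz":-0.015,"ax":0,"ay":0,"az":0,"gripper":1},{"tx":0,"ty":0,"tz":-0.015,"ax":0,"ay":0,"az":0,"gripper":1}]' 60
```

```text
clock: 4.35
tool_pos: [0.5636, -0.3187, 0.0229]
tcp_rot: [[0.613, 0.79, 0.001], [0.79, -0.613, -0.001], [0.0, 0.001, -1.0]]
wrist_force: [-0.3, 0.3, 5.8]
finger_gap: 0.337
grasp_force: 61.0
```

```bash
python3 -m jog '[{"tx":0,"ty":0,"tz":0.25,"ax":0,"ay":0,"az":0,"gripper":1},{"tx":0,"ty":0,"tz":0.5,"ax":0,"ay":0,"az":0,"gripper":1},{"tx":-0.1,"ty":0.1,"tz":0.75,"ax":0,"ay":0,"az":-0.2,"gripper":1},{"tx":-0.2,"ty":0.25,"tz":1,"ax":0,"ay":0,"az":-0.4,"gripper":1},{"tx":-0.3,"ty":0.45,"tz":1,"ax":0,"ay":0,"az":-0.6,"gripper":1},{"tx":-0.4,"ty":0.65,"tz":1,"ax":0,"ay":0,"az":-0.8,"gripper":1},{"tx":-0.5,"ty":0.85,"tz":1,"ax":0,"ay":0,"az":-1,"gripper":1},{"tx":-0.5,"ty":0.96,"tz":1,"ax":0,"ay":0,"az":-1,"gripper":1}]'; python3 -m jog '[{"tx":0,"ty":0,"tz":0.1,"ax":0,"ay":0,"az":-0.16,"gripper":1},{"tx":0,"ty":0,"tz":0.1,"ax":0,"ay":0,"az":-0.16,"gripper":1},{"tx":0,"ty":0,"tz":0.1,"ax":0,"ay":0,"az":-0.16,"gripper":1},{"tx":0,"ty":0,"tz":0.1,"ax":0,"ay":0,"az":-0.16,"gripper":1}]'
python3 look.py g.png magazine_mouth:.118:.09 magazine_rest:.1:.1 magazine:.1:0
```

```text
clock: 5.15
tool_pos: [0.4601, -0.1231, 0.2226]
tcp_rot: [[0.992, 0.123, -0.002], [0.123, -0.992, 0.0], [-0.002, -0.001, -1.0]]
wrist_force: [1.3, -0.2, 0.1]
finger_gap: 0.334
grasp_force: 60.2
clock: 5.55
tool_pos: [0.4628, -0.127, 0.2415]
tcp_rot: [[1.0, 0.002, -0.001], [0.002, -1.0, 0.0], [-0.001, -0.0, -1.0]]
wrist_force: [0.0, -0.1, -0.2]
finger_gap: 0.336
grasp_force: 60.2
5.55 [ 0.4628 -0.127   0.2415] 0.09703651712681743
T magazine_mouth 0.58 [236.  43.  74. 156.] [array([ 0.5199, -0.1253]), array([0.0515, 0.1076]), np.float64(89.4746)]
M magazine_mouth 0.89 [274. 135.] [ 0.5093 -0.1259  0.09  ]
T magazine_rest 0.7 [263. 181.  19.  17.] [array([ 0.4672, -0.1246]), array([0.0107, 0.0152]), np.float64(0.1297)]
T magazine_rest 0.2 [429.  24.  99.  75.] [array([ 0.5628, -0.2743]), array([0.0269, 0.0697]), np.float64(32.7019)]
M magazine_rest 0.74 [270. 138.] [ 0.5086 -0.123   0.1   ]
T magazine 0.63 [236.  44.  77. 157.] [array([ 0.5183, -0.1251]), array([0.1146, 0.0559]), np.float64(0.0274)]
M magazine 0.91 [272. 123.] [ 0.5103 -0.1237  0.    ]
```

View pics/g.png

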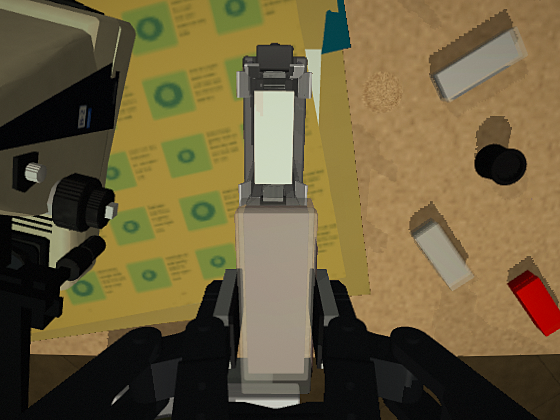

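The wrist view shows the held box at (277,295), centred between the pads, the magazine at (275,125) with its white follower at (274,138), and the lower grey box now free at (477,62). I'll overlay a model of the magazine to refine its pose.

```bash
cat > ov.py <<'E'
from h import *
import sys
C=cam('wrist'); im=cv2.imread('pics/'+sys.argv[1]); x,y,yaw=map(float,sys.argv[3:6]); x0,y0,x1,y1=map(int,sys.argv[6:10]); f=int(sys.argv[10])
big=cv2.resize(im[y0:y1,x0:x1],None,fx=f,fy=f,interpolation=cv2.INTER_CUBIC)
c,s=np.cos(np.radians(yaw)),np.sin(np.radians(yaw))
def rect(a,b,z,col,cx=0,o=(x,y)):
    P=[proj(C,(o[0]+c*(cx+u)-s*v,o[1]+s*(cx+u)+c*v,z)) for u,v in ((a,b),(-a,b),(-a,-b),(a,-b))]
    cv2.polylines(big,[np.int32([((p-[x0,y0]+.5)*f) for p in P])],True,col,1)
rect(.066,.031,.008,(255,0,0)); rect(.04425,.0168,.106,(0,255,0)); rect(.04825,.0208,.118,(0,0,255))
for q in(-1,1): rect(.0085,.0085,.109,(255,0,255),q*.0575)
t=r.observe()['tool_pos']
if len(sys.argv)>11: rect(.0415,.0155,t[2]+.019,(0,255,255),0,(t[0],t[1])); print(t)
cv2.imwrite('pics/'+sys.argv[2],big)
E
python3 ov.py g.png g2.png 0.5095 -0.1245 0 200 30 350 220 3 b
```

```text
[ 0.46309253 -0.12673639  0.24199156]
```

View pics/g2.png

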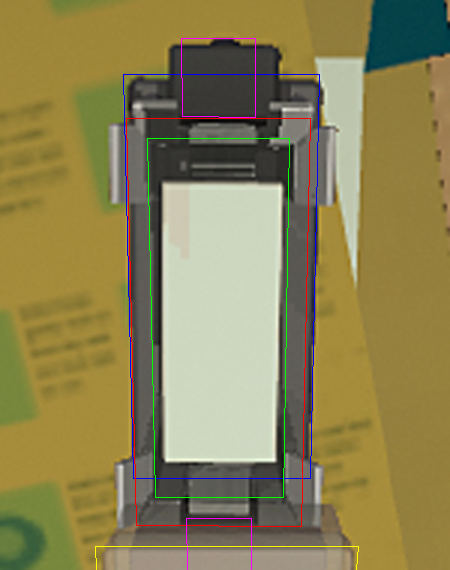

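Overlay: the real magazine sits about 2 mm further to -x and 0.5 mm to -y of the model, with yaw about -0.4°, so the target is (0.5077, -0.125).

```bash
python3 -m jog '[{"tx":0.22,"ty":0.009,"tz":0,"ax":0,"ay":0,"az":-0.01,"gripper":1},{"tx":0.22,"ty":0.009,"tz":-0.1,"ax":0,"ay":0,"az":-0.01,"gripper":1},{"tx":0.223,"ty":0.009,"tz":-0.3,"ax":0,"ay":0,"az":-0.01,"gripper":1},{"tx":0.223,"ty":0.009,"tz":-0.5,"ax":0,"ay":0,"az":-0.01,"gripper":1},{"tx":0.223,"ty":0.009,"tz":-0.55,"ax":0,"ay":0,"az":-0.01,"gripper":1},{"tx":0.223,"ty":0.009,"tz":-0.58,"ax":0,"ay":0,"az":-0.01,"gripper":1},{"tx":0.223,"ty":0.009,"tz":-0.58,"ax":0,"ay":0,"az":-0.01,"gripper":1}]'
```

```text
clock: 6.6
tool_pos: [0.5083, -0.1249, 0.1268]
tcp_rot: [[1.0, -0.007, 0.001], [-0.007, -1.0, -0.0], [0.001, 0.0, -1.0]]
wrist_force: [-0.5, 0.3, 0.3]
finger_gap: 0.337
grasp_force: 60.2
```

```bash
python3 -m jog '[{"tx":-0.003,"ty":0,"tz":-0.05,"ax":0,"ay":0,"az":0,"gripper":1},{"tx":-0.003,"ty":0,"tz":-0.09,"ax":0,"ay":0,"az":0,"gripper":1},{"tx":-0.003,"ty":0,"tz":-0.12,"ax":0,"ay":0,"az":0,"gripper":1},{"tx":-0.003,"ty":0,"tz":-0.12,"ax":0,"ay":0,"az":0,"gripper":1}]'
```

```text
clock: 7.0
tool_pos: [0.5073, -0.1248, 0.102]
tcp_rot: [[1.0, -0.007, 0.0], [-0.007, -1.0, -0.0], [0.0, 0.0, -1.0]]
wrist_force: [0.6, -0.0, -0.5]
finger_gap: 0.334
grasp_force: 60.3
```

```bash
python3 -m jog '[{"tx":0,"ty":0,"tz":-0.04,"ax":0,"ay":0,"az":0,"gripper":1},{"tx":0,"ty":0,"tz":-0.08,"ax":0,"ay":0,"az":0,"gripper":1},{"tx":0,"ty":0,"tz":-0.12,"ax":0,"ay":0,"az":0,"gripper":1},{"tx":0,"ty":0,"tz":-0.16,"ax":0,"ay":0,"az":0,"gripper":1},{"tx":0,"ty":0,"tz":-0.19,"ax":0,"ay":0,"az":0,"gripper":1},{"tx":0,"ty":0,"tz":-0.19,"ax":0,"ay":0,"az":0,"gripper":1},{"tx":0,"ty":0,"tz":-0.19,"ax":0,"ay":0,"az":0,"gripper":1}]'
```

```text
clock: 7.7
tool_pos: [0.5084, -0.1249, 0.065]
tcp_rot: [[1.0, -0.007, 0.002], [-0.007, -1.0, -0.0], [0.002, 0.0, -1.0]]
wrist_force: [1.7, -0.4, 5.1]
finger_gap: 0.342
grasp_force: 61.1
```

```bash
python3 -m jog '[{"tx":0,"ty":0,"tz":-0.008,"ax":0,"ay":0,"az":0,"gripper":1},{"tx":0,"ty":0,"tz":-0.008,"ax":0,"ay":0,"az":0,"gripper":-1},{"tx":0,"ty":0,"tz":-0.008,"ax":0,"ay":0,"az":0,"gripper":-1},{"tx":0,"ty":0,"tz":-0.008,"ax":0,"ay":0,"az":0,"gripper":-1},{"tx":0,"ty":0,"tz":-0.008,"ax":0,"ay":0,"az":0,"gripper":-1},{"tx":0,"ty":0,"tz":0.2,"ax":0,"ay":0,"az":0,"gripper":-1},{"tx":0,"ty":0,"tz":0.4,"ax":0,"ay":0,"az":0,"gripper":-1},{"tx":-0.3,"ty":-0.1,"tz":0.8,"ax":0,"ay":0,"az":0,"gripper":-1}]'; python3 -m jog '[{"tx":0,"ty":-0.15,"tz":0.1,"ax":0,"ay":0,"az":0,"gripper":-1},{"tx":0,"ty":-0.15,"tz":0.1,"ax":0,"ay":0,"az":0,"gripper":-1},{"tx":0,"ty":-0.15,"tz":0.1,"ax":0,"ay":0,"az":0,"gripper":-1}]'
python3 look.py i.png box_0_centre:.021:.0105
python3 ov.py i.png i2.png 0.5077 -0.125 -0.4 0 0 560 420 1
```

```text
clock: 8.5
tool_pos: [0.4804, -0.133, 0.1849]
tcp_rot: [[1.0, -0.004, 0.003], [-0.004, -1.0, 0.001], [0.003, -0.001, -1.0]]
wrist_force: [-1.2, -1.1, 0.1]
finger_gap: 1.001
grasp_force: 0.0
clock: 8.8
tool_pos: [0.4777, -0.1651, 0.2037]
tcp_rot: [[1.0, -0.009, 0.001], [-0.009, -1.0, -0.0], [0.001, 0.0, -1.0]]
wrist_force: [-0.6, 0.5, 0.2]
finger_gap: 1.004
grasp_force: 0.0
8.8 [ 0.4777 -0.1651  0.2037] -0.5242357183097814
T box_0_centre 0.79 [383. 242.  74.  76.] [array([ 0.3734, -0.3092]), array([0.0954, 0.0313]), np.float64(39.1495)]
T box_0_centre 0.68 [401.  35. 107.  82.] [array([ 0.5677, -0.3164]), array([0.0337, 0.0878]), np.float64(32.1431)]
M box_0_centre 0.74 [417. 284.] [ 0.3664 -0.311   0.0105]
```

View pics/i2.png

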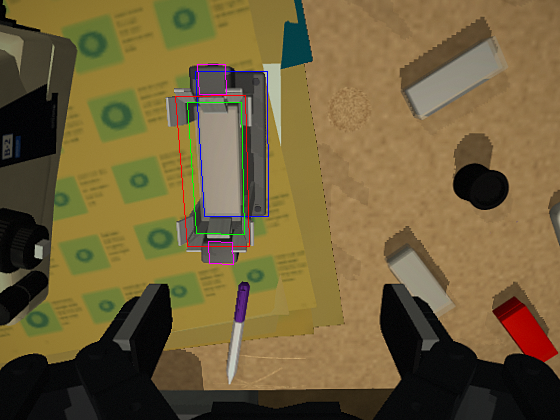

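Box 2 lies in the pocket at (222,160) with both lips closed over its ends. The next box is at (452,78), at about -58°.

```bash
python3 -m jog '[{"tx":0.2,"ty":-0.2,"tz":0,"ax":0,"ay":0,"az":-0.19,"gripper":-1},{"tx":0.3,"ty":-0.4,"tz":0,"ax":0,"ay":0,"az":-0.38,"gripper":-1},{"tx":0.44,"ty":-0.6,"tz":0,"ax":0,"ay":0,"az":-0.57,"gripper":-1},{"tx":0.44,"ty":-0.765,"tz":-0.1,"ax":0,"ay":0,"az":-0.76,"gripper":-1},{"tx":0.44,"ty":-0.765,"tz":-0.2,"ax":0,"ay":0,"az":-0.95,"gripper":-1},{"tx":0.44,"ty":-0.765,"tz":-0.37,"ax":0,"ay":0,"az":-1,"gripper":-1},{"tx":0.44,"ty":-0.765,"tz":-0.37,"ax":0,"ay":0,"az":-1,"gripper":-1}]'; python3 -m jog '[{"tx":0,"ty":0,"tz":0,"ax":0,"ay":0,"az":-0.19,"gripper":-1},{"tx":0,"ty":0,"tz":0,"ax":0,"ay":0,"az":-0.28,"gripper":-1},{"tx":0,"ty":0,"tz":0,"ax":0,"ay":0,"az":-0.28,"gripper":-1},{"tx":0,"ty":0,"tz":0,"ax":0,"ay":0,"az":-0.28,"gripper":-1}]'
python3 look.py j.png box_0_centre:.021:.0105
```

```text
clock: 9.65
tool_pos: [0.5633, -0.3148, 0.1237]
tcp_rot: [[0.703, -0.712, -0.009], [-0.712, -0.703, 0.005], [-0.01, 0.003, -1.0]]
wrist_force: [-1.0, 0.6, -0.6]
finger_gap: 1.0
grasp_force: 0.0
clock: 10.05
tool_pos: [0.5663, -0.3169, 0.1302]
tcp_rot: [[0.533, -0.846, 0.0], [-0.846, -0.533, 0.0], [0.0, -0.0, -1.0]]
wrist_force: [-0.0, 0.3, -0.2]
finger_gap: 1.001
grasp_force: 0.0
10.05 [ 0.5663 -0.3169  0.1302] -57.77538240750312
T box_0_centre 0.85 [433. 301.  95.  47.] [array([ 0.372 , -0.3202]), array([0.0784, 0.0449]), np.float64(37.0419)]
M box_0_centre 0.64 [469. 328.] [ 0.3674 -0.3108  0.0105]
```

```bash
python3 look.py k.png box_1_centre:.021:.0105; python3 - <<'E'
from h import *
C=cam('wrist'); im=cv2.imread('pics/k.png'); hsv=cv2.cvtColor(im,cv2.COLOR_BGR2HSV)
m=((hsv[...,1]<55)&(hsv[...,2]>120)).astype(np.uint8); n,l,s,c=cv2.connectedComponentsWithStats(m)
for i in range(1,n):
  if 800<s[i,4]<30000:
    ys,xs=np.nonzero(l==i); P=np.array([at(C,(x,y),.021)[:2] for x,y in zip(xs,ys)],np.float32); print(s[i],[np.round(v,4) for v in cv2.minAreaRect(P)])
print(proj(C,(.567,-.3165,.021)))
E
```

```text
10.2 [ 0.5659 -0.3174  0.1299] -57.901598393989765
T box_1_centre 0.58 [254. 144.  45. 111.] [array([ 0.568 , -0.3207]), array([0.0304, 0.0844]), np.float64(32.269)]
T box_1_centre 0.45 [149. 343. 143.  77.] [array([ 0.5178, -0.1362]), array([0.0723, 0.1173]), np.float64(89.1805)]
M box_1_centre 0.7 [278. 198.] [ 0.5673 -0.3217  0.0105]
[ 513   67   47   92 2004] [array([ 0.4516, -0.4658]), array([0.0327, 0.064 ]), np.float64(45.1518)]
[ 257  148   37  102 3516] [array([ 0.57  , -0.3221]), array([0.0261, 0.0749]), np.float64(32.899)]
[ 440  314   76   32 1496] [array([ 0.37  , -0.3153]), array([0.0627, 0.0272]), np.float64(36.6958)]
[273.96241876 209.04576087]
```

```bash
python3 -m jog '[{"tx":0.008,"ty":-0.017,"tz":-0.2,"ax":0,"ay":0,"az":0,"gripper":-1},{"tx":0.008,"ty":-0.017,"tz":-0.4,"ax":0,"ay":0,"az":0,"gripper":-1},{"tx":0.008,"ty":-0.017,"tz":-0.57,"ax":0,"ay":0,"az":0,"gripper":-1},{"tx":0.008,"ty":-0.017,"tz":-0.63,"ax":0,"ay":0,"az":0,"gripper":-1},{"tx":0.008,"ty":-0.017,"tz":-0.63,"ax":0,"ay":0,"az":0,"gripper":1},{"tx":0.008,"ty":-0.017,"tz":-0.63,"ax":0,"ay":0,"az":0,"gripper":1},{"tx":0.008,"ty":-0.017,"tz":-0.63,"ax":0,"ay":0,"az":0,"gripper":1},{"tx":0.008,"ty":-0.017,"tz":-0.63,"ax":0,"ay":0,"az":0,"gripper":1}]'; python3 -m jog '[{"tx":0,"ty":0,"tz":0,"ax":0,"ay":0,"az":0,"gripper":1},{"tx":0,"ty":0,"tz":0,"ax":0,"ay":0,"az":0,"gripper":1}]'
```

```text
clock: 11.15
tool_pos: [0.5684, -0.3215, 0.0055]
tcp_rot: [[0.53, -0.848, 0.003], [-0.848, -0.53, -0.001], [0.003, -0.002, -1.0]]
wrist_force: [-7.4, 3.6, 39.7]
finger_gap: 0.339
grasp_force: 59.2
clock: 11.35
tool_pos: [0.5686, -0.3217, 0.0056]
tcp_rot: [[0.53, -0.848, 0.003], [-0.848, -0.53, -0.002], [0.003, -0.002, -1.0]]
wrist_force: [-0.3, 0.7, 6.4]
finger_gap: 0.328
grasp_force: 61.3
```

```bash
python3 -m jog '[{"tx":0,"ty":0,"tz":0.25,"ax":0,"ay":0,"az":0,"gripper":1},{"tx":0,"ty":0.05,"tz":0.5,"ax":0,"ay":0,"az":0.15,"gripper":1},{"tx":-0.1,"ty":0.15,"tz":0.75,"ax":0,"ay":0,"az":0.3,"gripper":1},{"tx":-0.1,"ty":0.25,"tz":0.95,"ax":0,"ay":0,"az":0.5,"gripper":1},{"tx":-0.3,"ty":0.45,"tz":0.95,"ax":0,"ay":0,"az":0.69,"gripper":1},{"tx":-0.3,"ty":0.65,"tz":0.95,"ax":0,"ay":0,"az":0.85,"gripper":1},{"tx":-0.4,"ty":0.85,"tz":0.95,"ax":0,"ay":0,"az":1,"gripper":1},{"tx":-0.5,"ty":0.95,"tz":0.95,"ax":0,"ay":0,"az":1,"gripper":1}]'; python3 -m jog '[{"tx":0,"ty":0,"tz":0.1,"ax":0,"ay":0,"az":0.19,"gripper":1},{"tx":0,"ty":0,"tz":0.1,"ax":0,"ay":0,"az":0.275,"gripper":1},{"tx":0,"ty":0,"tz":0.1,"ax":0,"ay":0,"az":0.275,"gripper":1},{"tx":0,"ty":0,"tz":0.1,"ax":0,"ay":0,"az":0.275,"gripper":1}]'
python3 look.py l.png magazine_mouth:.118:.09;python3 ov.py l.png l2.png 0.5077 -0.125 -0.4 160 20 400 420 2 b
```

```text
clock: 12.15
tool_pos: [0.4668, -0.1271, 0.1946]
tcp_rot: [[0.976, -0.217, 0.002], [-0.217, -0.976, 0.001], [0.002, -0.001, -1.0]]
wrist_force: [-0.2, -0.6, 0.4]
finger_gap: 0.334
grasp_force: 60.3
clock: 12.55
tool_pos: [0.4672, -0.1311, 0.2138]
tcp_rot: [[1.0, -0.014, 0.001], [-0.014, -1.0, -0.0], [0.001, 0.0, -1.0]]
wrist_force: [-0.3, -0.1, -1.4]
finger_gap: 0.333
grasp_force: 60.4
12.55 [ 0.4672 -0.1311  0.2138] -0.7941923344513517
T magazine_mouth 0.56 [223.  47.  86. 176.] [array([ 0.5175, -0.1251]), array([0.0515, 0.1118]), np.float64(89.5803)]
M magazine_mouth 0.38 [268. 145.] [ 0.5104 -0.1264  0.09  ]
[ 0.46718707 -0.13106279  0.21326502]
```

```bash
python3 - <<'E'
import cv2
a=cv2.imread('pics/l2.png'); print(a.shape); cv2.imwrite('pics/l3.png',cv2.resize(a[:, :],(360,600),interpolation=cv2.INTER_AREA))
E
```

```text
(800, 480, 3)
```

View pics/l3.png

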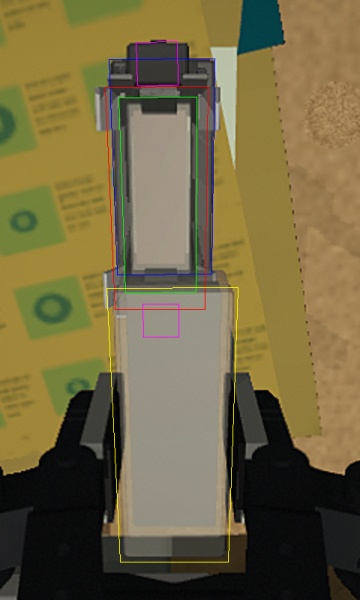

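The held box matches its predicted outline (rows 287-557) and the magazine overlay fits, so I'll insert.

```bash
python3 -m jog '[{"tx":0.2,"ty":0.03,"tz":0,"ax":0,"ay":0,"az":0.01,"gripper":1},{"tx":0.205,"ty":0.03,"tz":-0.1,"ax":0,"ay":0,"az":0.01,"gripper":1},{"tx":0.205,"ty":0.03,"tz":-0.25,"ax":0,"ay":0,"az":0.01,"gripper":1},{"tx":0.205,"ty":0.03,"tz":-0.38,"ax":0,"ay":0,"az":0.01,"gripper":1},{"tx":0.205,"ty":0.03,"tz":-0.43,"ax":0,"ay":0,"az":0.01,"gripper":1},{"tx":0.205,"ty":0.03,"tz":-0.48,"ax":0,"ay":0,"az":0.01,"gripper":1},{"tx":0.205,"ty":0.03,"tz":-0.52,"ax":0,"ay":0,"az":0.01,"gripper":1},{"tx":0.205,"ty":0.03,"tz":-0.54,"ax":0,"ay":0,"az":0.01,"gripper":1}]'
```

```text
clock: 13.5
tool_pos: [0.5094, -0.125, 0.1057]
tcp_rot: [[1.0, -0.004, 0.002], [-0.004, -1.0, -0.0], [0.002, 0.0, -1.0]]
wrist_force: [2.1, 0.4, 2.6]
finger_gap: 0.336
grasp_force: 60.6
```

```bash
python3 -m jog '[{"tx":-0.005,"ty":0,"tz":-0.04,"ax":0,"ay":0,"az":0,"gripper":1},{"tx":-0.005,"ty":0,"tz":-0.08,"ax":0,"ay":0,"az":0,"gripper":1},{"tx":-0.005,"ty":0,"tz":-0.12,"ax":0,"ay":0,"az":0,"gripper":1},{"tx":-0.005,"ty":0,"tz":-0.16,"ax":0,"ay":0,"az":0,"gripper":1},{"tx":-0.005,"ty":0,"tz":-0.19,"ax":0,"ay":0,"az":0,"gripper":1},{"tx":-0.005,"ty":0,"tz":-0.19,"ax":0,"ay":0,"az":0,"gripper":1},{"tx":-0.005,"ty":0,"tz":-0.19,"ax":0,"ay":0,"az":0,"gripper":1}]'
```

```text
clock: 14.2
tool_pos: [0.509, -0.1252, 0.0684]
tcp_rot: [[1.0, -0.004, 0.004], [-0.004, -1.0, -0.001], [0.004, 0.001, -1.0]]
wrist_force: [1.1, -0.3, 5.3]
finger_gap: 0.335
grasp_force: 62.0
```

```bash
python3 -m jog '[{"tx":0,"ty":0,"tz":-0.01,"ax":0,"ay":0,"az":0,"gripper":1},{"tx":0,"ty":0,"tz":-0.01,"ax":0,"ay":0,"az":0,"gripper":-1},{"tx":0,"ty":0,"tz":-0.01,"ax":0,"ay":0,"az":0,"gripper":-1},{"tx":0,"ty":0,"tz":-0.01,"ax":0,"ay":0,"az":0,"gripper":-1},{"tx":0,"ty":0,"tz":-0.01,"ax":0,"ay":0,"az":0,"gripper":-1},{"tx":0,"ty":0,"tz":0.2,"ax":0,"ay":0,"az":0,"gripper":-1},{"tx":0,"ty":0,"tz":0.4,"ax":0,"ay":0,"az":0,"gripper":-1},{"tx":-0.3,"ty":-0.1,"tz":0.7,"ax":0,"ay":0,"az":0,"gripper":-1}]'; python3 -m jog '[{"tx":0,"ty":-0.15,"tz":0.1,"ax":0,"ay":0,"az":0,"gripper":-1},{"tx":0,"ty":-0.15,"tz":0.1,"ax":0,"ay":0,"az":0,"gripper":-1},{"tx":0,"ty":-0.15,"tz":0.1,"ax":0,"ay":0,"az":0,"gripper":-1}]'
python3 look.py m.png box_0_centre:.021:.0105
python3 -c "
import cv2;a=cv2.imread('pics/m.png')[30:330,120:520];cv2.imwrite('pics/m2.png',cv2.resize(a,(800,600),interpolation=cv2.INTER_CUBIC))"
```

```text
clock: 15.0
tool_pos: [0.4765, -0.1347, 0.1838]
tcp_rot: [[1.0, 0.0, 0.004], [0.0, -1.0, 0.001], [0.004, -0.001, -1.0]]
wrist_force: [-0.2, -0.8, 0.2]
finger_gap: 1.0
grasp_force: 0.0
clock: 15.3
tool_pos: [0.4729, -0.1669, 0.2022]
tcp_rot: [[1.0, -0.005, 0.001], [-0.005, -1.0, -0.0], [0.001, 0.0, -1.0]]
wrist_force: [-0.3, 1.3, -0.4]
finger_gap: 1.003
grasp_force: 0.0
15.3 [ 0.4729 -0.1669  0.2022] -0.300674660911206
T box_0_centre 0.76 [382. 240.  76.  76.] [array([ 0.3731, -0.3097]), array([0.0948, 0.0312]), np.float64(39.201)]
M box_0_centre 0.93 [413. 278.] [ 0.3706 -0.3075  0.0105]
```

View pics/m2.png

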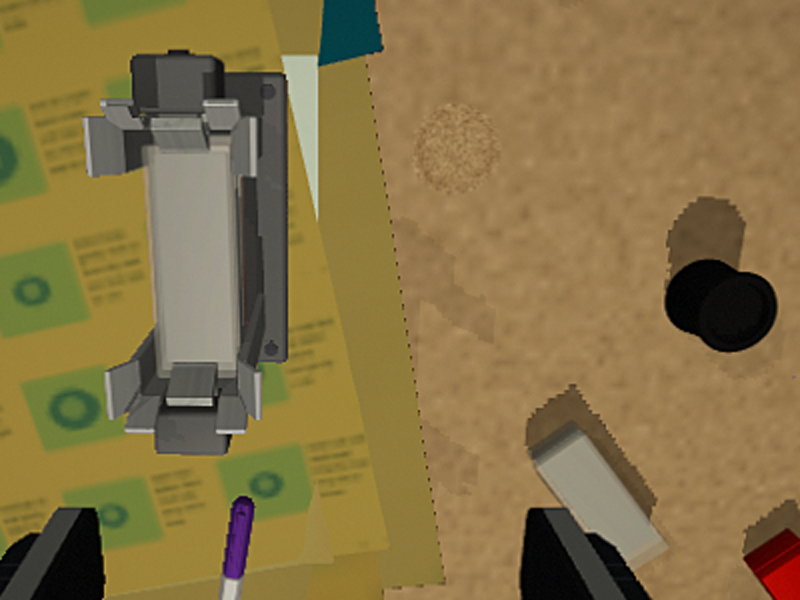

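The second box lies in the pocket with both lips shut at (178,132) and (192,382). The third is the grey box at (600,495).

```bash
python3 -m jog '[{"tx":-0.1,"ty":-0.2,"tz":0,"ax":0,"ay":0,"az":0.19,"gripper":-1},{"tx":-0.25,"ty":-0.4,"tz":0,"ax":0,"ay":0,"az":0.38,"gripper":-1},{"tx":-0.4,"ty":-0.6,"tz":0,"ax":0,"ay":0,"az":0.57,"gripper":-1},{"tx":-0.53,"ty":-0.72,"tz":-0.15,"ax":0,"ay":0,"az":0.76,"gripper":-1},{"tx":-0.53,"ty":-0.72,"tz":-0.35,"ax":0,"ay":0,"az":0.89,"gripper":-1},{"tx":-0.53,"ty":-0.72,"tz":-0.35,"ax":0,"ay":0,"az":0.89,"gripper":-1},{"tx":-0.53,"ty":-0.72,"tz":-0.35,"ax":0,"ay":0,"az":0.89,"gripper":-1}]'
python3 look.py n.png box_0_centre:.021:.0105
python3 - <<'E'
from h import *
C=cam('wrist'); im=cv2.imread('pics/n.png'); hsv=cv2.cvtColor(im,cv2.COLOR_BGR2HSV)
m=((hsv[...,1]<55)&(hsv[...,2]>120)).astype(np.uint8); n,l,s,c=cv2.connectedComponentsWithStats(m)
for i in range(1,n):
  if 1500<s[i,4]<30000:
    ys,xs=np.nonzero(l==i); P=np.array([at(C,(x,y),.021)[:2] for x,y in zip(xs,ys)],np.float32); print(s[i],[np.round(v,4) for v in cv2.minAreaRect(P)])
E
```

```text
clock: 16.15
tool_pos: [0.3675, -0.309, 0.1316]
tcp_rot: [[0.769, 0.639, -0.001], [0.639, -0.769, 0.003], [0.001, -0.003, -1.0]]
wrist_force: [0.1, 0.8, 0.7]
finger_gap: 1.002
grasp_force: 0.0
16.15 [ 0.3675 -0.309   0.1316] 39.73873424646268
T box_0_centre 0.88 [258. 147.  47. 114.] [array([ 0.3702, -0.3119]), array([0.0849, 0.0301]), np.float64(38.9851)]
T box_0_centre 0.19 [392. 107.  69.  61.] [array([ 0.4739, -0.3544]), array([0.0389, 0.0485]), np.float64(15.1324)]
M box_0_centre 0.89 [280. 205.] [ 0.3686 -0.3121  0.0105]
[ 263  153   40  100 3543] [array([ 0.3736, -0.3124]), array([0.0756, 0.027 ]), np.float64(38.426)]
[ 446  235   92   77 3671] [array([ 0.4357, -0.4769]), array([0.0621, 0.0615]), np.float64(29.5155)]
```

```bash
python3 -m jog '[{"tx":0.01,"ty":-0.012,"tz":-0.2,"ax":0,"ay":0,"az":-0.013,"gripper":-1},{"tx":0.01,"ty":-0.012,"tz":-0.4,"ax":0,"ay":0,"az":-0.013,"gripper":-1},{"tx":0.01,"ty":-0.012,"tz":-0.55,"ax":0,"ay":0,"az":-0.013,"gripper":-1},{"tx":0.01,"ty":-0.012,"tz":-0.615,"ax":0,"ay":0,"az":-0.013,"gripper":-1},{"tx":0.01,"ty":-0.012,"tz":-0.615,"ax":0,"ay":0,"az":-0.013,"gripper":-1}]'; python3 -m jog '[{"tx":0,"ty":0,"tz":0,"ax":0,"ay":0,"az":0,"gripper":0},{"tx":0,"ty":0,"tz":0,"ax":0,"ay":0,"az":0,"gripper":0.2},{"tx":0,"ty":0,"tz":0,"ax":0,"ay":0,"az":0,"gripper":1},{"tx":0,"ty":0,"tz":0,"ax":0,"ay":0,"az":0,"gripper":1},{"tx":0,"ty":0,"tz":0,"ax":0,"ay":0,"az":0,"gripper":1},{"tx":0,"ty":0,"tz":0,"ax":0,"ay":0,"az":0,"gripper":1}]'
```

```text
clock: 16.8
tool_pos: [0.3698, -0.3119, 0.0084]
tcp_rot: [[0.774, 0.634, -0.001], [0.634, -0.774, 0.001], [-0.0, -0.001, -1.0]]
wrist_force: [-0.6, 0.0, 0.6]
finger_gap: 1.004
grasp_force: 0.0
clock: 17.4
tool_pos: [0.3695, -0.3133, 0.0101]
tcp_rot: [[0.774, 0.633, 0.001], [0.633, -0.774, -0.001], [0.0, 0.002, -1.0]]
wrist_force: [-0.3, -0.2, 10.3]
finger_gap: 0.335
grasp_force: 59.1
```

```bash
python3 -m jog '[{"tx":0,"ty":0,"tz":0.25,"ax":0,"ay":0,"az":0,"gripper":1},{"tx":0,"ty":0,"tz":0.5,"ax":0,"ay":0,"az":-0.1,"gripper":1},{"tx":0.1,"ty":0.1,"tz":0.75,"ax":0,"ay":0,"az":-0.25,"gripper":1},{"tx":0.2,"ty":0.3,"tz":0.9,"ax":0,"ay":0,"az":-0.4,"gripper":1},{"tx":0.35,"ty":0.5,"tz":0.95,"ax":0,"ay":0,"az":-0.6,"gripper":1},{"tx":0.5,"ty":0.7,"tz":0.95,"ax":0,"ay":0,"az":-0.75,"gripper":1},{"tx":0.6,"ty":0.85,"tz":0.95,"ax":0,"ay":0,"az":-0.88,"gripper":1},{"tx":0.69,"ty":0.94,"tz":0.95,"ax":0,"ay":0,"az":-0.88,"gripper":1}]'; python3 -m jog '[{"tx":0,"ty":0,"tz":0,"ax":0,"ay":0,"az":0,"gripper":1},{"tx":0,"ty":0,"tz":0,"ax":0,"ay":0,"az":0,"gripper":1}]'
```

```text
clock: 18.2
tool_pos: [0.5088, -0.1199, 0.1999]
tcp_rot: [[1.0, -0.005, 0.002], [-0.005, -1.0, 0.002], [0.002, -0.002, -1.0]]
wrist_force: [0.3, -0.2, -1.3]
finger_gap: 0.33
grasp_force: 60.1
clock: 18.4
tool_pos: [0.5067, -0.1246, 0.1989]
tcp_rot: [[1.0, -0.004, -0.001], [-0.004, -1.0, -0.0], [-0.001, 0.0, -1.0]]
wrist_force: [-0.4, -0.4, -0.1]
finger_gap: 0.33
grasp_force: 60.1
```

```bash
python3 -m jog '[{"tx":0.006,"ty":-0.002,"tz":-0.15,"ax":0,"ay":0,"az":0,"gripper":1},{"tx":0.006,"ty":-0.002,"tz":-0.28,"ax":0,"ay":0,"az":0,"gripper":1},{"tx":0.006,"ty":-0.002,"tz":-0.33,"ax":0,"ay":0,"az":0,"gripper":1},{"tx":0.006,"ty":-0.002,"tz":-0.37,"ax":0,"ay":0,"az":0,"gripper":1},{"tx":0.006,"ty":-0.002,"tz":-0.41,"ax":0,"ay":0,"az":0,"gripper":1},{"tx":0.006,"ty":-0.002,"tz":-0.41,"ax":0,"ay":0,"az":0,"gripper":1}]' &&  python3 -m jog '[{"tx":0,"ty":0,"tz":-0.02,"ax":0,"ay":0,"az":0,"gripper":1},{"tx":0,"ty":0,"tz":-0.04,"ax":0,"ay":0,"az":0,"gripper":1},{"tx":0,"ty":0,"tz":-0.04,"ax":0,"ay":0,"az":0,"gripper":1}]'
```

```text
clock: 19.0
tool_pos: [0.5079, -0.1256, 0.1167]
tcp_rot: [[1.0, -0.006, -0.0], [-0.006, -1.0, 0.0], [-0.0, -0.0, -1.0]]
wrist_force: [-0.3, 0.8, -0.3]
finger_gap: 0.331
grasp_force: 60.1
clock: 19.3
tool_pos: [0.5086, -0.1253, 0.109]
tcp_rot: [[1.0, -0.006, 0.001], [-0.006, -1.0, -0.0], [0.001, 0.0, -1.0]]
wrist_force: [0.6, 0.2, -0.5]
finger_gap: 0.326
grasp_force: 60.1
```

```bash
python3 -m jog '[{"tx":0,"ty":0,"tz":-0.02,"ax":0,"ay":0,"az":0,"gripper":1},{"tx":0,"ty":0,"tz":-0.03,"ax":0,"ay":0,"az":0,"gripper":1},{"tx":0,"ty":0,"tz":-0.03,"ax":0,"ay":0,"az":0,"gripper":1}]' &&  python3 -m jog '[{"tx":0,"ty":0,"tz":-0.04,"ax":0,"ay":0,"az":0,"gripper":1},{"tx":0,"ty":0,"tz":-0.08,"ax":0,"ay":0,"az":0,"gripper":1},{"tx":0,"ty":0,"tz":-0.12,"ax":0,"ay":0,"az":0,"gripper":1},{"tx":0,"ty":0,"tz":-0.15,"ax":0,"ay":0,"az":0,"gripper":1},{"tx":0,"ty":0,"tz":-0.16,"ax":0,"ay":0,"az":0,"gripper":1},{"tx":0,"ty":0,"tz":-0.16,"ax":0,"ay":0,"az":0,"gripper":1}]'
```

```text
clock: 19.6
tool_pos: [0.509, -0.1252, 0.1031]
tcp_rot: [[1.0, -0.006, 0.002], [-0.006, -1.0, -0.0], [0.002, 0.0, -1.0]]
wrist_force: [1.6, -0.3, 2.1]
finger_gap: 0.33
grasp_force: 60.5
clock: 20.2
tool_pos: [0.5093, -0.1253, 0.0713]
tcp_rot: [[1.0, -0.006, 0.002], [-0.006, -1.0, -0.0], [0.002, 0.0, -1.0]]
wrist_force: [2.7, -0.8, 6.2]
finger_gap: 0.33
grasp_force: 61.1
```

```bash
python3 -m jog '[{"tx":-0.005,"ty":0,"tz":-0.012,"ax":0,"ay":0,"az":0,"gripper":1},{"tx":-0.005,"ty":0,"tz":-0.024,"ax":0,"ay":0,"az":0,"gripper":1},{"tx":-0.005,"ty":0,"tz":-0.024,"ax":0,"ay":0,"az":0,"gripper":1}]' && python3 -m jog '[{"tx":0,"ty":0,"tz":-0.008,"ax":0,"ay":0,"az":0,"gripper":1},{"tx":0,"ty":0,"tz":-0.008,"ax":0,"ay":0,"az":0,"gripper":1}]'
```

```text
clock: 20.5
tool_pos: [0.5086, -0.1253, 0.0667]
tcp_rot: [[1.0, -0.006, 0.003], [-0.006, -1.0, -0.0], [0.003, 0.0, -1.0]]
wrist_force: [2.5, -1.2, 5.6]
finger_gap: 0.329
grasp_force: 61.1
clock: 20.7
tool_pos: [0.5087, -0.1253, 0.066]
tcp_rot: [[1.0, -0.006, 0.003], [-0.006, -1.0, -0.001], [0.003, 0.001, -1.0]]
wrist_force: [0.3, 0.9, 14.4]
finger_gap: 0.329
grasp_force: 62.0
```

```bash
python3 -m jog '[{"tx":0,"ty":0,"tz":0.005,"ax":0,"ay":0,"az":0,"gripper":-1},{"tx":0,"ty":0,"tz":0.005,"ax":0,"ay":0,"az":0,"gripper":-1},{"tx":0,"ty":0,"tz":0.005,"ax":0,"ay":0,"az":0,"gripper":-1},{"tx":0,"ty":0,"tz":0.005,"ax":0,"ay":0,"az":0,"gripper":-1},{"tx":0,"ty":0,"tz":0.2,"ax":0,"ay":0,"az":0,"gripper":-1},{"tx":0,"ty":0,"tz":0.4,"ax":0,"ay":0,"az":0,"gripper":-1},{"tx":-0.3,"ty":-0.1,"tz":0.7,"ax":0,"ay":0,"az":0,"gripper":-1}]'; python3 -m jog '[{"tx":0,"ty":-0.15,"tz":0.1,"ax":0,"ay":0,"az":0,"gripper":-1},{"tx":0,"ty":-0.15,"tz":0.1,"ax":0,"ay":0,"az":0,"gripper":-1},{"tx":0,"ty":-0.15,"tz":0.1,"ax":0,"ay":0,"az":0,"gripper":-1}]'
python3 look.py p.png box_0_centre:.09:.0795 magazine_mouth:.118:.09 
python3 - <<'E'
import cv2,numpy as np
a=cv2.imread('pics/m.png').astype(int);b=cv2.imread('pics/p.png').astype(int)
x=a[40:265,155:270].astype(np.float32).mean(2);y=b[40:265,155:270].astype(np.float32).mean(2)
(s,c)=cv2.phaseCorrelate(x,y); y2=cv2.warpAffine(y,np.float32([[1,0,-s[0]],[0,1,-s[1]]]),(115,225))
d=np.abs(x-y2)[8:-8,8:-8]; print(s,c,d.mean()); print(d[:208,:96].reshape(16,13,8,12).mean((1,3)).round().astype(int))
E
```

```text
clock: 21.4
tool_pos: [0.4762, -0.135, 0.1805]
tcp_rot: [[1.0, -0.002, 0.004], [-0.002, -1.0, 0.001], [0.004, -0.001, -1.0]]
wrist_force: [-1.0, -1.1, 1.7]
finger_gap: 0.999
grasp_force: 0.0
clock: 21.7
tool_pos: [0.4726, -0.1672, 0.199]
tcp_rot: [[1.0, -0.008, 0.001], [-0.008, -1.0, -0.0], [0.001, 0.0, -1.0]]
wrist_force: [0.3, 0.8, -0.2]
finger_gap: 0.997
grasp_force: 0.0
21.7 [ 0.4726 -0.1672  0.199 ] -0.43809319234398286
T box_0_centre 0.8 [190.  95.  49. 122.] [array([ 0.5091, -0.126 ]), array([0.0313, 0.0817]), np.float64(89.4862)]
M box_0_centre 0.72 [216. 155.] [ 0.5096 -0.1253  0.0795]
T magazine_mouth 0.79 [162.  55. 100. 204.] [array([ 0.5108, -0.1299]), array([0.0603, 0.1264]), np.float64(89.5361)]
(-1.1893920326314102, 0.7629474814741002) 0.7826720429879648 5.6176405
[[ 1  5  8 15 12  9  3  2]
 [ 1  8  3  1  3  6  9 14]
 [ 9 16  9  5  8 19  6  3]
 [ 9  8 19 11 10 20  7  4]
 [ 8  4 11  5  5  8  3  3]
 [ 5  4 12  1  1  1 11  4]
 [ 1  1 10  1  1  2 17  2]
 [ 1  1  9  1  1  1 18  3]
 [ 1  2  8  1  1  1 18  4]
 [ 1  1  8  1  1  1 19  3]
 [ 1  1  8  1  1  1 19  5]
 [ 1  1  3  1  1  1 15  5]
 [ 2  3  3  8  4 10  9  6]
 [ 7  3  5  7  3 10  5  7]
 [ 5  5  2  8  8  5  2  6]
 [ 2  6 10  2  1  9  9  1]]
```

```bash
python3 -c "
from bench import r
print(r.sign_off())"
```

```text
the job is handed in; nothing more can be done
None
```

All three slide boxes are loaded in the magazine and let go, and I handed the job in at about 22 s. After the third push, the top box measured its true size, centred, at the height of the lips, and the picture matched the earlier one with both lips shut. I had no pictures left to view after the third box, so that last check is from measurements only. The hand-in gave no verdict.

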